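# Eject the bright roller and stop it on its ramp

## Robot

A 6-joint arm with a two-finger parallel gripper is mounted at the origin on a cart in front of the work surface, level with it; the furniture and walls round the work are solid. World frame = base frame: x ahead of the robot, y to its left, z up, the work surface at z = 0. Lengths are in m, angles in rad, forces in N, time in s.
With the tool pointing down it reaches from about 0.425 to 0.95 m from the base axis. Payload 3.5 kg.
Tool frame: the origin (TCP) lies midway between the tips of the shut fingers; the grasp point (between the pads) lies 19 mm behind it; z points along the fingers, y is the line along which they close (so a half turn about z gives the same grasp; the last joint's range is limited). The gripper opens to 85 mm and grips with 20 to 120 N. Pads are 22 mm wide; open, the fingers measure 114 mm over their backs; the gripper's body (76 mm by 85 mm) begins 54 mm behind the grasp point. The pads swing forward as they close: fully open they stand 13 mm farther back than shut.
Start: joints at [1.133, 0.286, 1.577, -0, 1.279, -0.15], TCP at [0.192, 0.647, 0.231] pointing down, gripper open.
Joint ranges: [-2.77, 2.77], [-0.9, 2.22], [0.21, 2.48], [-1.53, 4.67], [0.24, 2.81], [-2.84, 2.84]. Speed limits (rad/s): [2.79, 2.79, 3.14, 3.14, 3.14, 3.14].

## Interface

Orientations are given as a unit quaternion [x, y, z, w].
In Python, from rig import robot gives the robot as it stands. Calls block until the motion is done:
- robot.move_to(position, orientation): joint-space move of the TCP to a pose.
- robot.servo_line(position, velocity=0.15, rotation=None, threshold=None): straight line of the TCP; rotation=None keeps the orientation; velocity is the mean speed in m/s. With threshold (N) it stops when the force on the tool has changed by that much, and returns True; else False.
- robot.goto_joints(angles): joint-space move.
- robot.set_gripper(opening, f_grip=None): finger opening in m; f_grip is the grip in N (None keeps the last); returns when the fingers have stopped.
- robot.sleep(seconds).
- robot.ik(position, orientation): joint angles nearest the present ones, or None.
- robot.get_state(): the state.
- robot.read_camera(name): name is "scene" or "side" or "wrist"; returns a dict with "color" (384x512x3 uint8, blue, green, red), "z_map" (384x512 float32, m along the optical axis (not along the pixel's ray), 0 where there is no reading), "fx", "fy", "cx", "cy" (pixels), "D" ([k1, k2, p1, p2, k3] as OpenCV has them; the pictures are not rectified), "world_from_camera" (4x4, takes a point from camera to world coordinates); the wrist camera has in their place "tool_from_camera" (4x4, takes a point from camera to tool coordinates, whose origin is the TCP and whose axes are the flange's). Camera axes: x right, y down, z forward; pixel columns grow to the right and rows downward; lengths in m; the calibration is good to about 2 mm. A picture is of the moment at which its call begins: read the wrist's pose just before it.
A pose or a line that the arm cannot do raises robot.IKError and nothing moves.
- robot.finish_job(): hands the job in; it is judged then, once.
Trained networks look in a picture, given as the dict that the camera call returned (one of the last four; its "shot" number tells which), for a name from the list of things; names that differ only in an ending like _2 or _b are one class to them, and where a whole thing is asked for, a point or a joint stands for the part that bears it (a point fixed in the world has none). Each returns a list of dicts, best first, with "confidence" (0 to 1); they miss things now and then, are a little off and sometimes report something else, mostly with a low value. They report only what shows in the picture. A call takes as long as a camera call.
- robot.cut_out(picture, label): "region" (384x512 bool, what is visible of it) and "extent" ([left, top, width, height] in pixels, round what is visible of it).
- robot.spot_point(picture, label): "xy" ([column, row] in pixels: a listed point, or the origin of a listed thing).
The state is a dict: "t": time; "joints": joint angles; "dq": joint speeds; "tau": joint torques, N m; "tool_pos": TCP position; "eef_rot": TCP orientation; "force": force on the tool from outside, world axes, zero at the start; "ft_torque": the same for the moment, N m; "finger_gap": finger opening in m; "grip_force": force on a finger pad.
Only numpy, scipy, OpenCV 4.12 (cv2) and the standard library are available. Lean on these libraries where they do the work, as an engineer would, in place of code of your own. Each camera call takes 0.05 s, during which the arm holds its last target. There are 200 camera calls.

## Task

On the two-lane ejector stand, press the red plunger beside the lane of the bright roller all the way down with one fingertip, so that the roller pops out of its nest, and stop it with the other finger on its ramp before it rolls off the open low end; let the ejector do it, do not touch the roller in its nest and do not lift it. Finish like that, holding still: the plunger kept fully down under one finger, the bright roller resting against the other. Leave the black roller in its nest with its plunger up, and leave the other things on the bench alone.

Things in the scene. Friction and masses are not known exactly. Their poses are not given: they have to be found in the camera images.
- stand: Ejector stand fixed to the bench, base plate 150 x 190 x 8 mm, two lanes side by side. Origin on the bench top under the wall between the lanes; z up, +x uphill to the nests (away from the robot), -x to the open low end, +y left. Lane centres at y = +22.5 (left) and -22.5 mm (right); nests from the lip at x = +18 mm to the back wall at +47 mm (54 mm high).
- ramp_left_end (a point): Middle of the open low end of the left ramp, on its surface: stand x -80, y +22.5, z 22 mm. The metal ramp rises from here at 8 degrees to 36 mm at the nest's lip; it is 28 mm high beside the plunger. Lane 41 mm wide, between blue walls 5 mm thick that stand only 9 mm above the ramp. Nothing closes the end: a roller not stopped falls off it in under a second.
- ramp_right_end (a point): The same point of the right ramp: stand x -80, y -22.5, z 22 mm.
- bright_roller_mid (a point): The bright (light metal) roller, the one to eject: steel, 33 mm diameter, 38 mm long, 0.22 kg, lying across a lane (axis along the stand's y). Starts in that lane's nest: stand x +29, y +22.5 or -22.5, z 48 mm (either roller may be in either lane). The point is its centre; on the ramp this is about 17 mm above the ramp surface. Its orientation turns as it rolls and means nothing.
- black_roller_mid (a point): The black roller, to be left in its nest: steel, 33 mm diameter, 38 mm long, 0.22 kg, lying across a lane (axis along the stand's y). Starts in that lane's nest: stand x +29, y +22.5 or -22.5, z 48 mm (either roller may be in either lane). The point is its centre; on the ramp this is about 17 mm above the ramp surface. Its orientation turns as it rolls and means nothing.
- plunger_left (a joint): The left red plunger, outside the left lane: value in m, 0 = up, 0.012 = fully down on its stop; sprung, about 2 N to start, 5 to 7 N fully down, comes up when let go. It raises only the brass ejector pad of the lane beside it; in the last 4 mm or so of the press the roller comes over the nest's lip and rolls down the ramp (to stand -x) by itself.
- plunger_right (a joint): The right red plunger, outside the right lane: value in m, 0 = up, 0.012 = fully down on its stop; sprung, about 2 N to start, 5 to 7 N fully down, comes up when let go. It raises only the brass ejector pad of the lane beside it; in the last 4 mm or so of the press the roller comes over the nest's lip and rolls down the ramp (to stand -x) by itself.
- plunger_left_top (a point): Centre of the top of the left plunger's round cap (23 mm diameter, stand x -40, y +74.5 mm), 46 mm above the bench when up, 34 mm when fully down. It is 52 mm sideways from its lane's centre line: a second finger over the lane, level with the pressing one, ends about 6 mm above the ramp when the plunger is fully down. Its guide boss is 32 mm in diameter, 32 mm high.
- plunger_right_top (a point): Centre of the top face of the right plunger (stand -y side), otherwise as the left one, mirrored.
- coil_spring: Loose steel coil spring 22 mm in diameter, 49 mm high, standing on the bench to the left of the stand; not to be disturbed. Origin at its underside.
- steel_pin: Loose square steel bar 12 x 120 x 12 mm, lying on the bench behind the vice; not to be disturbed. Origin at its underside.
- small_carton: Loose small cardboard box 54 x 67 x 38 mm on the right part of the bench; not to be disturbed. Origin at its underside.

How it is judged:
By the outcome, as a careful person would: the job done as asked, in the order asked, and still so for the second after the job is handed in, while the arm keeps its last pose, push and grip.
It also fails if it takes over 38 s, if anything falls off the work surface, if the arm or the gripper's body presses on something with over 40 N, if the wrist force passes 120 N, or if a joint passes its speed limit or range.

## Working session

There is one attempt and no reset: what is moved stays moved. The work goes in short steps, each a Python script; the robot and the scene stay as the last script left them, time stands still between calls to the robot, and variables do not carry over. Pictures are saved under pics/ and viewed, at most 10 in all, crops included, and the job is handed in when it is done.

```bash
ls; mkdir -p pics
cat > h.py <<'E'
import numpy as np, cv2
from rig import robot
def ray(p,uv):
    K=np.array([[p['fx'],0,p['cx']],[0,p['fy'],p['cy']],[0,0,1]]);
    n=cv2.undistortPoints(np.array([[uv]],float),K,np.array(p['D'],float))[0,0]
    return np.array([n[0],n[1],1.])
def at_z(p,uv,z,W=None):
    W=np.array(p['world_from_camera']) if W is None else W
    d=W[:3,:3]@ray(p,uv); o=W[:3,3]; return o+d*(z-o[2])/d[2]
def depth(p,uv,W=None):
    W=np.array(p['world_from_camera']) if W is None else W
    u,v=int(round(uv[0])),int(round(uv[1])); z=p['z_map'][v,u]
    return W[:3,:3]@(ray(p,uv)*z)+W[:3,3]
E
python3 - <<'E'
from h import *
Z=dict(ramp_left_end=.022,ramp_right_end=.022,bright_roller_mid=.048,black_roller_mid=.048,plunger_left_top=.046,plunger_right_top=.046,stand=0,coil_spring=0,steel_pin=0,small_carton=0)
for c in ('scene','side'):
    p=robot.read_camera(c); cv2.imwrite(f'pics/{c}0.png',p['color'])
    for k,z in Z.items():
        for r in robot.spot_point(p,k)[:2]:
            print(c,k,np.round(r['xy']),round(r['confidence'],2),at_z(p,r['xy'],z).round(4))
print(robot.get_state())
E
```

```text
pics
scene ramp_left_end [210. 251.] 0.82 [0.4181 0.3204 0.022 ]
scene bright_roller_mid [188. 210.] 0.49 [0.5431 0.3034 0.048 ]
scene black_roller_mid [174. 220.] 0.59 [0.5306 0.3472 0.048 ]
scene plunger_left_top [178. 248.] 0.42 [0.4417 0.3863 0.046 ]
scene plunger_right_top [225. 214.] 0.65 [0.4822 0.2404 0.046 ]
scene stand [192. 237.] 0.92 [ 0.5031  0.3197 -0.    ]
scene coil_spring [155. 304.] 0.74 [ 0.3685  0.4823 -0.    ]
scene steel_pin [291. 180.] 0.48 [ 0.556  -0.0227  0.    ]
scene small_carton [323. 160.] 0.66 [ 0.5808 -0.1635  0.    ]
side ramp_left_end [212. 186.] 0.66 [0.4219 0.3297 0.022 ]
side ramp_right_end [222. 192.] 0.59 [0.4326 0.2926 0.022 ]
side ramp_right_end [327. 248.] 0.42 [ 0.5365 -0.0354  0.022 ]
side bright_roller_mid [250. 169.] 0.58 [0.5406 0.327  0.048 ]
side black_roller_mid [243. 163.] 0.42 [0.5358 0.3647 0.048 ]
side plunger_left_top [213. 167.] 0.41 [0.4532 0.3903 0.046 ]
side plunger_right_top [246. 187.] 0.45 [0.483  0.2509 0.046 ]
side stand [237. 184.] 0.8 [0.5039 0.3384 0.    ]
side coil_spring [328. 248.] 0.62 [ 0.5592 -0.0146  0.    ]
si
[... 175 characters left out ...]
't': 1.1, 'joints': array([ 1.13298811e+00,  2.86282007e-01,  1.57672365e+00, -1.59214298e-05,
        1.27862532e+00, -1.50022959e-01]), 'dq': array([-1.63762119e-03, -2.06755264e-03,  4.49928449e-04, -6.69073468e-04,
        2.51263958e-03,  6.81937032e-05]), 'tau': array([-8.86521116e-05, -4.05979478e+01, -2.92941248e+01, -1.44717719e-04,
        5.54931812e-04, -5.39230484e-06]), 'tool_pos': array([0.19156172, 0.64721523, 0.23132405]), 'eef_rot': array([ 1.43394323e-01,  9.89665634e-01, -2.05489530e-05,  1.74506095e-06]), 'force': array([0.44019668, 0.06665577, 0.58211032]), 'ft_torque': array([ 0.00933226, -0.00117935, -0.02210509]), 'grip_force': 0.0, 'finger_gap': 0.08533618755928807}
```

```bash
cat >> h.py <<'E'
from scipy.spatial.transform import Rotation as R
def quat(yaw):  # tool down, tool y along stand y (mod pi)
    a=(yaw+np.pi)/2; return np.array([np.cos(a),np.sin(a),0,0])
def wristW(p,s):
    T=np.eye(4); T[:3,:3]=R.from_quat(s['eef_rot']).as_matrix(); T[:3,3]=s['tool_pos']
    return T@np.array(p['tool_from_camera'])
E
python3 - <<'E'
from h import *
q=quat(np.radians(13.7))
print(robot.get_state()['t'])
robot.move_to([0.49,0.32,0.24],q)
Z=dict(ramp_left_end=.022,ramp_right_end=.022,bright_roller_mid=.048,black_roller_mid=.048,plunger_left_top=.046,plunger_right_top=.046,stand=0)
s=robot.get_state();p=robot.read_camera('wrist'); W=wristW(p,s); print(s['t'],s['joints'].round(2),s['tool_pos'],W[:3,3],W[:3,2])
cv2.imwrite('pics/w1.png',p['color'])
for k,z in Z.items():
    for r in robot.spot_point(p,k)[:2]:
        print(k,np.round(r['xy']),round(r['confidence'],2),at_z(p,r['xy'],z,W).round(4),depth(p,r['xy'],W).round(4))
E
```

```text
1.1
2.725 [ 0.41  0.08  1.79  0.    1.26 -1.4 ] [0.48968968 0.32063201 0.24004435] [0.41274775 0.3029179  0.38287666] [ 0.29754402  0.07277343 -0.95193045]
ramp_left_end [270. 117.] 0.6 [0.4248 0.3276 0.022 ] [0.4248 0.3275 0.0228]
ramp_right_end [234. 114.] 0.97 [0.4316 0.2833 0.022 ] [0.4316 0.2832 0.0212]
ramp_right_end [186. 149.] 0.48 [0.4872 0.2342 0.022 ] [0.482 0.239 0.047]
bright_roller_mid [232. 204.] 0.97 [0.5354 0.307  0.048 ] [0.5294 0.3068 0.0643]
black_roller_mid [269. 203.] 0.8 [0.5244 0.3508 0.048 ] [0.5196 0.3487 0.0624]
plunger_left_top [270. 202.] 0.65 [0.5235 0.3522 0.046 ] [0.5184 0.35   0.0615]
plunger_left_top [314. 148.] 0.61 [0.4453 0.3855 0.046 ] [0.4453 0.3856 0.0455]
plunger_right_top [186. 150.] 0.63 [0.4836 0.2388 0.046 ] [0.4835 0.2389 0.0464]
stand [251. 173.] 0.86 [0.5032 0.3223 0.    ] [0.4934 0.3202 0.0416]
```

View pics/w1.png

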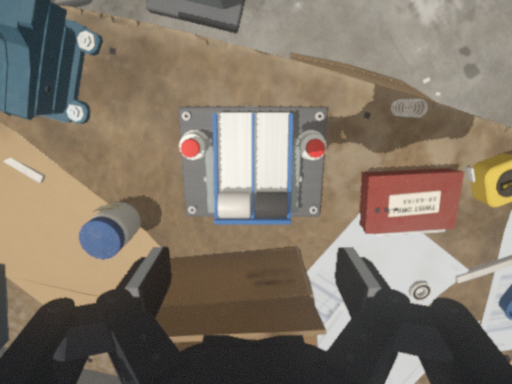

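View pics/scene0.png

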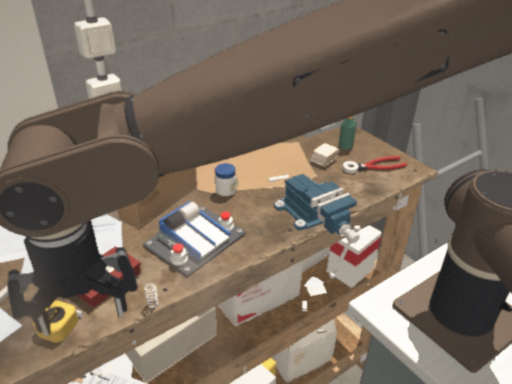

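Run:
```python
from h import *
from scipy.optimize import least_squares
s=robot.get_state();p=robot.read_camera('wrist'); W=wristW(p,s)
c=p['color'].astype(int); m=((c[...,2]>130)&(c[...,1]<80)&(c[...,0]<80)).astype(np.uint8)
n,l,st,ce=cv2.connectedComponentsWithStats(m)
P={}
for i in range(1,n):
    if st[i,4]>100:
        w=at_z(p,ce[i],.046,W); print(ce[i].round(1),st[i],w.round(4)); 
        if w[1]<.26 or abs(w[1]-.386)<.02: P['l' if w[1]>.3 else 'r']=w[:2]
obs=[P['l'],P['r'],(.5354,.307),(.5244,.3508),(.4248,.3276),(.4316,.2833)]
mod=np.array([(-.04,.0745),(-.04,-.0745),(.029,-.0225),(.029,.0225),(-.08,.0225),(-.08,-.0225)])
w=np.array([3,3,1,1,1,1])[:,None]
def f(x): 
    C,S=np.cos(x[2]),np.sin(x[2]); return (w*(x[:2]+mod@np.array([[C,S],[-S,C]])-obs)).ravel()
r=least_squares(f,[.503,.322,.24]); print(r.x,np.degrees(r.x[2])); print((r.fun.reshape(-1,2)/w*1000).round(1))
# blue walls direction
b=((c[...,0]>110)&(c[...,2]<90)).astype(np.uint8); b[:, :205]=0;b[:,300:]=0
pts=np.argwhere(b[100:215]); print(cv2.minAreaRect(np.array([at_z(p,(x,y+100),.04,W)[:2] for y,x in pts],np.float32)))
# jar
print('jar',depth(p,(100,242),W),depth(p,(130,215),W), depth(p,(235,265),W))
print('camera-lim', s['joints'])
```

```text
[315.3 146.4] [307 139  18  16 197] [0.4434 0.3855 0.046 ]Traceback (most recent call last):
  File "<stdin>", line 11, in <module>
KeyError: 'r'
```

```bash
cat > fit.py <<'E'
from h import *
from scipy.optimize import least_squares
s=robot.get_state();p=robot.read_camera('wrist'); W=wristW(p,s)
c=p['color'].astype(int); m=((c[...,2]>110)&(c[...,2]>2.2*c[...,1])&(c[...,2]>2.2*c[...,0])).astype(np.uint8)
n,l,st,ce=cv2.connectedComponentsWithStats(m)
P={}
for i in range(1,n):
    if st[i,4]>100:
        w=at_z(p,ce[i],.046,W); print(ce[i].round(1),st[i],w.round(4)); 
        if abs(w[1]-.24)<.02 or abs(w[1]-.386)<.02: P['l' if w[1]>.3 else 'r']=w[:2]
obs=[P['l'],P['r'],(.5354,.307),(.5244,.3508),(.4248,.3276),(.4316,.2833)]
mod=np.array([(-.04,.0745),(-.04,-.0745),(.029,-.0225),(.029,.0225),(-.08,.0225),(-.08,-.0225)])
w=np.array([3,3,1,1,1,1])[:,None]
def f(x): 
    C,S=np.cos(x[2]),np.sin(x[2]); return (w*(x[:2]+mod@np.array([[C,S],[-S,C]])-obs)).ravel()
r=least_squares(f,[.503,.322,.24]); print(r.x,np.degrees(r.x[2])); print((r.fun.reshape(-1,2)/w*1000).round(1))
b=((c[...,0]>110)&(c[...,2]<90)).astype(np.uint8); b[:, :205]=0;b[:,300:]=0
pts=np.argwhere(b[100:215]); print(cv2.minAreaRect(np.array([at_z(p,(x,y+100),.04,W)[:2] for y,x in pts],np.float32)))
print('jar',depth(p,(100,242),W),depth(p,(130,215),W), depth(p,(235,265),W))
E
python3 fit.py
```

```text
[190.3 147.5] [183 139  16  17 214] [0.4798 0.2432 0.046 ]
[315.8 147.9] [308 140  17  17 220] [0.4451 0.3866 0.046 ]
[0.50179861 0.32398866 0.23486657] 13.456863152206266
[[ 0.5  0.6]
 [ 0.5 -1. ]
 [-0.2  1.9]
 [ 0.4  1.8]
 [-6.  -0.3]
 [-2.4  0.2]]
((0.4795714020729065, 0.34337928891181946), (0.1253206580877304, 0.04981497302651405), 13.765094757080078)
jar [0.61682852 0.1571069  0.06943211] [0.59327378 0.17511269 0.02556568] [0.61935054 0.32865344 0.04887833]
```

```bash
cat >> h.py <<'E'
YAW=np.radians(13.6); O=np.array([.5018,.3240])
def S(x,y,z): C,s=np.cos(YAW),np.sin(YAW); return [O[0]+C*x-s*y,O[1]+s*x+C*y,z]
E
python3 - <<'E'
from h import *
robot.set_gripper(.0375)
robot.move_to(S(-.04,-.0485,.10),quat(YAW))
robot.servo_line(S(-.04,-.0485,.075))
s=robot.get_state();print(s['t'],s['tool_pos'],s['finger_gap'],s['force'])
p=robot.read_camera('wrist');cv2.imwrite('pics/w2.png',p['color'])
p=robot.read_camera('side');cv2.imwrite('pics/s2.png',cv2.resize(p['color'][120:240,160:320],None,fx=4,fy=4,interpolation=2))
E
```

```text
4.7167 [0.47519854 0.26817053 0.07628965] 0.037289027668327646 [0.47852492 0.279123   1.03651554]
```

View pics/w2.png

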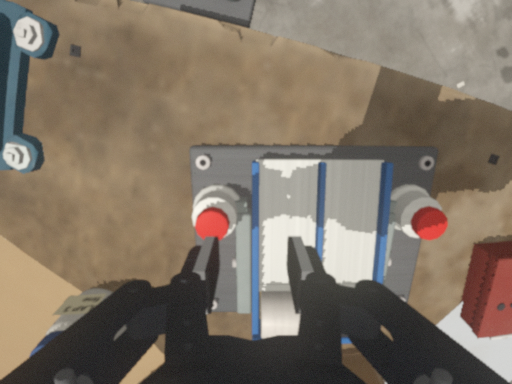

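View pics/s2.png

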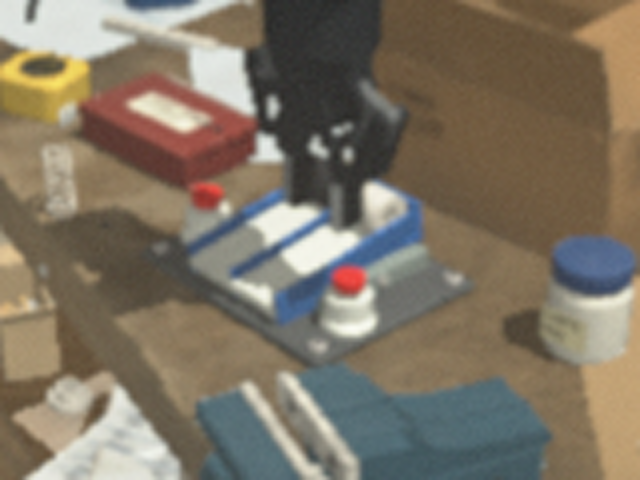

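Run:
```python
from h import *
s=robot.get_state();p=robot.read_camera('wrist'); W=wristW(p,s)
c=p['color'].astype(int); m=((c[...,2]>110)&(c[...,2]>2.2*c[...,1])&(c[...,2]>2.2*c[...,0])).astype(np.uint8)
n,l,st,ce=cv2.connectedComponentsWithStats(m)
def st_(w): d=w[:2]-O; C,S_=np.cos(YAW),np.sin(YAW); return np.round(1000*np.array([C*d[0]+S_*d[1],-S_*d[0]+C*d[1],w[2]]),1)
for i in range(1,n):
    if st[i,4]>100: print(ce[i].round(1),st[i],st_(at_z(p,ce[i],.046,W)))
print('tcp',st_(s['tool_pos']))
for uv in [(212,223),(213,240),(207,245),(200,250),(205,240),(212,260),(290,240),(296,245),(302,250),(300,243),(255,220),(322,220),(384,220),(250,165),(324,165),(322,152)]: print(uv,st_(depth(p,uv,W)))
z=p['z_map'];ys,xs=np.nonzero((z>.02)&(z<.45));K=np.array([st_(depth(p,(x,y),W)) for y,x in zip(ys,xs) if 225<y<300 and 170<x<330])
f=K[(K[:,2]>65)&(K[:,2]<100)]
for sg in (f[f[:,1]<-48],f[f[:,1]>=-48]): print(len(sg),np.percentile(sg,[1,10,50,90,99],axis=0))
```

```text
[212.  222.6] [196 207  33  32 769] [-41.8 -73.8  46. ]
[429.  222.1] [412 207  35  32 834] [-41.9  72.1  46. ]
tcp [-38.6 -48.1  76.9]
(212, 223) [-41.6 -73.8  46.2]
(213, 240) [-50.2 -67.4  87.2]
(207, 245) [-49.9 -69.7  92.1]
(200, 250) [-46.2 -73.7  90.4]
(205, 240) [-50.3 -71.4  87.4]
(212, 260) [-48.1 -65.8 103.1]
(290, 240) [-50.6 -28.   87.8]
(296, 245) [-50.7 -25.8  93.4]
(302, 250) [-50.4 -23.5  97.8]
(300, 243) [-50.2 -23.3  90.4]
(255, 220) [-39.8 -45.5  36.8]
(322, 220) [-39.8   0.9  36.8]
(384, 220) [-39.9  44.5  37.5]
(250, 165) [-72.4 -49.1   9.4]
(324, 165) [-77.5   0.5  31.8]
(322, 152) [-82.2   4.2   8.5]
581 [[-50.9  -79.    79.54]
 [-50.6  -77.    83.9 ]
 [-46.6  -68.3   91.9 ]
 [-35.4  -65.9   98.5 ]
 [-29.18 -65.4   99.9 ]]
601 [[-50.9 -28.4  79.3]
 [-50.6 -28.3  84.1]
 [-46.6 -25.9  92.3]
 [-35.  -17.   98.6]
 [-29.1 -14.9  99.9]]
```

Run:
```python
from h import *
robot.servo_line(S(-.0415,-.0495,.050),.08)
print(robot.get_state()['tool_pos'],robot.get_state()['force'])
print(robot.servo_line(S(-.0415,-.0495,.022),.025,threshold=12))
for _ in range(3):
    s=robot.get_state();print(s['t'],s['tool_pos'],s['force'],s['finger_gap'],s['grip_force']);robot.sleep(.4)
p=robot.read_camera('wrist');cv2.imwrite('pics/w3.png',p['color'])
p=robot.read_camera('side');cv2.imwrite('pics/s3.png',cv2.resize(p['color'][120:240,160:320],None,fx=4,fy=4,interpolation=2))
```

```text
[0.47240761 0.26582603 0.04898306] [ 0.54435546  1.02348169 -0.82720216]
True
6.0833 [0.47364677 0.26630489 0.03290219] [-1.65059918 -0.21911643  5.01690007] 0.03759227884696235 2.441482001740951
6.4833 [0.47357945 0.26626797 0.0328155 ] [-1.00268062 -0.05055327  5.78560409] 0.037401487538542735 2.899269902704873
6.8833 [0.47356576 0.26626198 0.03279995] [-0.73501709 -0.18923534  4.8908918 ] 0.03744498847783844 2.8966490624850394
```

View pics/w3.png

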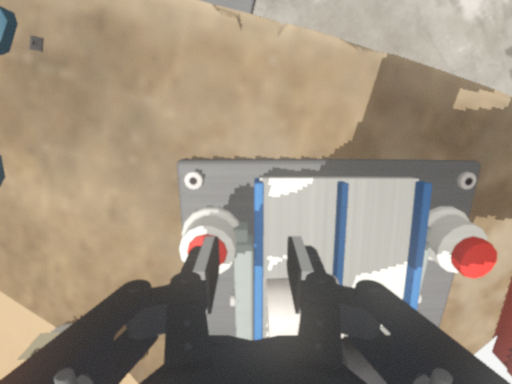

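View pics/s3.png

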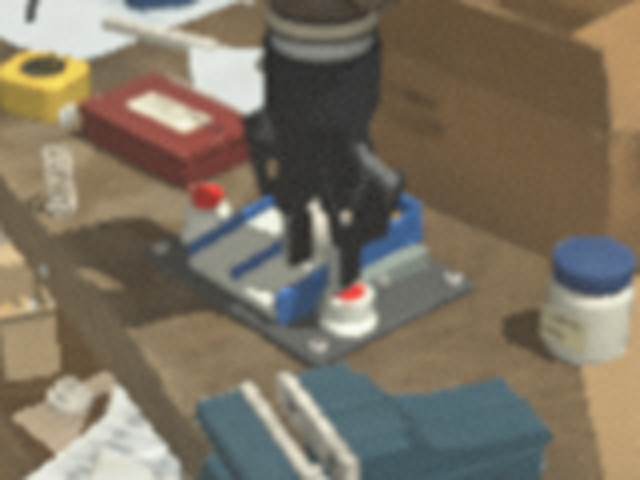

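Run:
```python
from h import *
a=robot.get_state()['tool_pos'].copy()
for k in range(8):
    b=a.copy(); b[2]-=.0005*(k+1)
    robot.servo_line(b,.01); robot.sleep(.15)
    s=robot.get_state();print(s['t'],s['tool_pos'].round(4),s['force'].round(1),s['grip_force'])
    if s['force'][2]>13: break
W=wristW(p:=robot.read_camera('wrist'),s);cv2.imwrite('pics/w4.png',cv2.resize(p['color'][140:360,150:400],None,fx=3,fy=2.7))
def st_(w): d=w[:2]-O; C,S_=np.cos(YAW),np.sin(YAW); return np.round(1000*np.array([C*d[0]+S_*d[1],-S_*d[0]+C*d[1],w[2]]),1)
for v in range(260,340,10): print(v,st_(depth(p,(277,v),W)))
print('cap',st_(depth(p,(207,240),W)),st_(depth(p,(196,246),W)))
```

```text
7.7833 [0.4736 0.2662 0.0328] [-2.   0.2  6.6] 3.310602925485
8.1833 [0.4736 0.2663 0.0327] [-3.7 -2.   8.2] 4.608016130514443
8.5833 [0.4736 0.2663 0.0327] [-5.5 -1.4 11.3] 5.898154156602686
8.9833 [0.4736 0.2663 0.0326] [-5.3 -2.3 14.4] 7.1488400880480185
260 [-32.3 -34.2  28.4]
270 [-26.2 -34.1  29.3]
280 [-29.7 -35.4  44.5]
290 [-29.  -36.   52.2]
300 [-27.  -36.3  57.6]
310 [-23.3 -36.4  60.4]
320 [-20.1 -36.6  63.8]
330 [-14.8 -36.5  64.7]
cap [-52.8 -71.7  43.5] [-49.1 -77.7  43.1]
```

View pics/w4.png

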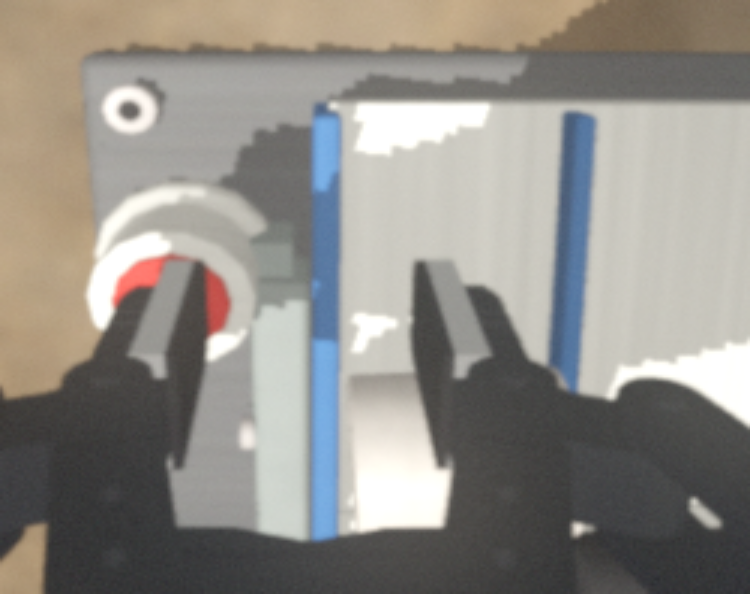

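Run:
```python
from h import *
s=robot.get_state();p=robot.read_camera('wrist'); W=wristW(p,s);print(s['t'],s['force'],s['ft_torque'],s['tool_pos'])
def st_(w): d=w[:2]-O; C,S_=np.cos(YAW),np.sin(YAW); return np.round(1000*np.array([C*d[0]+S_*d[1],-S_*d[0]+C*d[1],w[2]]),1)
c=p['color'].astype(int); m=((c[...,2]>110)&(c[...,2]>2.2*c[...,1])&(c[...,2]>2.2*c[...,0]))
K=np.array([st_(depth(p,(x,y),W)) for y,x in np.argwhere(m)])
for a in (K[(K[:,1]<-50)&(K[:,1]>-95)],K[(K[:,1]>50)&(K[:,1]<95)]): print(len(a),np.percentile(a,[5,25,50,75,95],axis=0))
print(robot.cut_out(p,'bright_roller_mid')[:1] and robot.spot_point(p,'bright_roller_mid')[:1])
```

```text
9.0333 [-6.66196473 -1.91253264 13.2094739 ] [-0.6120231   0.84151112 -0.13561527] [0.47362404 0.26627602 0.03262192]
113 [[-48.98 -81.48  33.06]
 [-45.1  -66.7   33.8 ]
 [-41.8  -66.    34.1 ]
 [-38.7  -65.2   34.6 ]
 [-35.26 -64.36  40.38]]
1267 [[-50.7  64.   40.5]
 [-47.   67.1  44.9]
 [-42.4  71.5  45.9]
 [-37.7  76.3  46.5]
 [-32.9  81.4  47. ]]
[{'xy': [301.4, 309.0], 'confidence': 0.84}]
```

```bash
python3 -c "
from h import *
print(robot.finish_job())"
```

```text
the job is handed in; nothing more can be done
None
```

I handed the job in with the right plunger held fully down (cap measured at 34 mm) and the bright roller resting on its ramp against the other finger. The left plunger was still up (46 mm); I did not measure whether the black roller was still in its nest.

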